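# Hang the ingredient canister on the spring scale

## Robot

A 6-joint arm with a two-finger parallel gripper is mounted at the origin on the work surface. World frame = base frame: x ahead of the robot, y to its left, z up, the work surface at z = 0. Lengths are in m, angles in rad, forces in N, time in s.
With the tool pointing down it reaches from about 0.3 to 0.775 m from the base axis. Payload 14.6 kg.
Tool frame: the origin (TCP) lies midway between the tips of the shut fingers; the grasp point (between the pads) lies 19 mm behind it (grasp_offset is the distance from the TCP to the grasp point, in m); z points along the fingers, y is the line along which they close (so a half turn about z gives the same grasp; the last joint's range is limited). The gripper opens to 94 mm and grips with 3 to 60 N. Pads are 16 mm wide; open, the fingers measure 119 mm over their backs; the gripper's body (75 mm by 177 mm) begins 78 mm behind the grasp point.
Start: joints at [-1.213, 0.3, 1.521, -0, 1.321, -0.067], TCP at [0.227, -0.501, 0.205] pointing down, gripper open.
Joint ranges: [-3.03, 3.03], [-0.79, 2.21], [0.23, 2.52], [-1.04, 4.18], [0, 3.07], [-2.55, 2.55]. Speed limits (rad/s): [2.22, 2.22, 2.57, 3.14, 3.14, 3.14].

## Interface

Orientations are given as [roll, pitch, yaw] about the fixed x, y, z axes, in that order (R = Rz(yaw) Ry(pitch) Rx(roll)).
In Python, from station import * gives the robot as it stands. The module is installed in compiled form; this text tells all that it offers.
- The arm moves only by the tool send_rows, never from a script. Its argument "rows" is a list of rows, each an object of numbers: "dx", "dy", "dz": the shift along the tool's x, y, z in mm; "roll": the turn about the tool's z in degrees; "jaw": the closure, from -1 (fully open) to 1 (shut). In form: [{"dx": .., "dy": .., "dz": .., "roll": .., "jaw": ..}, ...]. A call has 1 to 12 rows; each row shifts and turns the commanded pose from where the row before left it, along the tool's axes as they then stand; what a row does not reach is not made up. A row lasts 1/12 s, in which the tool goes at most 41.7 mm and 7.16 degrees, less where a joint would pass 70% of its speed; a pose out of reach is approached as far as the arm can. A call is refused whole if a number of a shift passes 41.7 or a number of a turn 7.16, either way. A call with a gripper value outside its range is refused whole. The fingers move at their own pace and stop on an object; "force" is the grip in N (left out, the last holds). Time passes only in rows, so rows that do not move let the fingers close. It gives the time, the measured TCP pose, the force, the opening and the grip force at its end, in the units of the state.
- get_obs(): the state, without advancing time (a new reading comes with each control period).
- camera(name): name is "side" or "top"; returns a dict with "frame" (420x560x3 uint8, red, green, blue), "z_map" (420x560 float32, m along the optical axis (not along the pixel's ray), 0 where there is no reading), "camera_matrix" (3x3 intrinsics, pixels), "rvec" (rotation vector, rad) and "tvec" (3), from world to camera coordinates, as OpenCV has them. Camera axes: x right, y down, z forward; pixel columns grow to the right and rows downward; lengths in m; the calibration is good to about 2 mm. A picture is of the moment at which its call begins.
- hand_in(): hands the job in; it is judged then, once.
The state is a dict: "time_s": time; "qpos": joint angles; "joint_vel": joint speeds; "tau": joint torques, N m; "ee_pos": TCP position; "eef_rot": TCP orientation; "force": force on the tool from outside, world axes, zero at the start; "moment": the same for the moment, N m; "grip_width": finger opening in m; "grip_force": force on a finger pad.
Only numpy, scipy, OpenCV 4.12 (cv2) and the standard library are available. Lean on these libraries where they do the work, as an engineer would, in place of code of your own. Each camera call takes 0.05 s, during which the arm holds its last target. There are 200 camera calls.

## Task

Weigh the canister with the orange lid: hang it by the bar of its handle on the hook of the spring scale. Let it down gently so that the sprung hook takes the weight little by little rather than with a drop, let go, and wait until it hangs still, level and clear of everything. Leave the white-lidded canister, the bottle, the cup and the vial standing where they are.

Things in the scene. Friction and masses are not known exactly. Their poses are not given: they have to be found in the camera images.
- orange_canister: Loose round steel canister, orange lid and band, 0.3 to 0.54 kg. Lid 85 mm across, fixed, its top 70 mm above the underside. On it stands a rigid inverted-U handle: two upright flat straps (4 mm thick, 12 mm wide; outer faces at y = +26 and -26 mm, 44 mm apart inside) joined on top by a bar. Pinched from above across the straps. Origin: centre of underside, z up.
- orange_canister_bar (a point): Middle of the round handle bar (8 mm diameter) of the orange canister, on the bar's centre line, 145 mm above the canister's underside. Axes as the canister's: the bar runs along y, z up; the opening under the bar (71 mm high, 44 mm wide) is free along x from either side.
- white_canister: The same canister but with a white lid and white band, standing nearby; to be left alone. Origin: centre of the underside.
- scale: Fixed column spring scale: white base plate 200 x 150 x 14 mm, aluminium column 60 mm wide (y) and 22 mm thick (x), blue cap with its top 299 mm above the counter, a red pointer carriage on the column's front (-x) face carrying the hook. Origin: at counter height under the column's centre; z up, the hook sticks out along -x.
- hook_seat (a point): Where the bar's centre rests when hung; moves down with the hook, unloaded 256 mm above the counter. z up, x from the hook level towards the column (column face 123 mm away along +x). Hook: 8 mm red round bar; its arm's centre line runs 6 mm above this point; the seat is a flat valley 12 mm long; the upturned open end, at -x, rises to 18 mm above and ends 28 mm from this point.
- hook (a joint): Dip of the sprung hook in m, 0 unloaded, growing downwards to a stop at 0.085. Spring about 120 N/m (12 N per 100 mm): the canister makes it dip about 24 to 45 mm; lightly damped, a released load bobs for 1 to 2 s.
- bottle: Amber glass bottle with a black cap, 60 mm diameter, 150 mm high, loose bystander. Origin: centre of the underside.
- cup: Low open steel measuring cup, 80 mm diameter at the rim, 38 mm high, loose bystander. Origin: centre of the underside.
- vial: Small amber vial with a blue cap, 32 mm diameter, 65 mm high, loose bystander. Origin: centre of the underside.
Things that resemble listed ones, but are neither listed nor needed, are in the scene too. Leave any pink or turquoise look-alike of the orange_canister alone.

How it is judged:
On the way:
1. the orange canister is lifted clear of the counter (height (world z) of orange_canister above 0.05 m), for 0.1 s.
At the end, for the whole second after the job is handed in: The orange canister hangs by its bar within 22 mm of the seat point, over 30 mm above the counter, within 0.3 rad of upright and still (30 mm/s, 0.3 rad/s); the hook has dipped 15 to 70 mm and is still (20 mm/s). The white canister stands on the counter (distance between orange_canister_bar and hook_seat below 0.022 m and value of joint hook between 0.015 and 0.07 m and velocity of joint hook between -0.02 and 0.02 m/s and linear speed of orange_canister below 0.03 m/s and angular speed of orange_canister below 0.3 rad/s and angle between orange_canister's own z axis and vertical below 0.3 rad and height (world z) of orange_canister above 0.03 m and height (world z) of white_canister below 0.02 m); the robot touches nothing.
It fails at once if the load is dropped on the hook: it shoots down faster than 0.25 m/s (velocity of joint hook above 0.25 m/s).
It fails at once if the hook is driven down to its stop (more than 78 mm) (value of joint hook above 0.078 m).
It fails at once if the white canister, bottle, cup or vial is moved more than 30 mm or tipped (distance of any of white_canister, bottle, cup, vial from where it was at the start of the episode above 0.03 m or angle between any of white_canister, bottle, cup, vial's own z axis and vertical above 0.3 rad).
It also fails if it takes over 51 s, if anything falls off the work surface, if the arm or the gripper's body presses on something with over 40 N, if the wrist force passes 120 N, or if a joint passes its speed limit or range.

## Working session

There is one attempt and no reset: what is moved stays moved. The work goes in short steps, Python scripts to look and compute and a tool call to move; the robot and the scene stay as the last step left them, time stands still between calls to the robot, and variables do not carry over. Pictures are saved under pics/ and viewed, at most 10 in all, crops included, and the job is handed in when it is done.

Besides the shell and the picture viewer there is one more tool, called after "Request:" in YAML: its name, and indented under it one key for each argument. send_rows: Moves the arm, as the interface text tells. Its arguments: {"type":"object","properties":{"rows":{"type":"array"},"force":{"type":"number"}},"required":["rows"]}

```bash
mkdir -p pics
cat > h.py <<'E'
from station import *
import numpy as np, cv2
def cam(n):
    c=camera(n); R=cv2.Rodrigues(np.array(c['rvec'],float))[0]; t=np.array(c['tvec'],float).ravel()
    z=c['z_map']; K=np.array(c['camera_matrix'])
    v,u=np.mgrid[:z.shape[0],:z.shape[1]]
    P=np.stack([(u-K[0,2])/K[0,0]*z,(v-K[1,2])/K[1,1]*z,z],-1)
    W=(P-t)@R
    W[z==0]=np.nan
    return c['frame'],W,K,R,t
def save(n,f): cv2.imwrite('pics/'+n,f[:,:,::-1])
E
python3 - <<'E'
from h import *
fs=[]
for n in('side','top'):
    f,W,K,R,t=cam(n); save(n+'0.png',f); print(n,-R.T@t,R[2]); np.savez(n+'0.npz',f=f,W=W,K=K,R=R,t=t)
o=get_obs();print(o)
E
```

```text
side [0.18226872 0.77446626 0.83363542] [ 0.31273874 -0.74542898 -0.58866809]
top [ 0.47832936 -0.05586335  1.15474653] [ 0.08554749  0.00725146 -0.9963077 ]
{'time_s': 0.1, 'qpos': array([-1.21259161e+00,  3.00419391e-01,  1.52149238e+00, -1.31141853e-05,
        1.32068991e+00, -6.65486436e-02]), 'joint_vel': array([ 0.00163388, -0.00135568, -0.001637  ,  0.00081722, -0.00084193,
       -0.00029166]), 'tau': array([ 4.57002234e-04, -5.32645333e+01, -3.53283656e+01,  7.09144771e-02,
        2.34898890e-02, -7.26737676e-05]), 'ee_pos': array([ 0.22659457, -0.50090934,  0.20495222]), 'eef_rot': array([-3.14058502e+00, -5.44244601e-05,  4.24756585e-01]), 'force': array([ 0.62956956, -0.06970427, -0.16421248]), 'moment': array([-0.02004571,  0.03161281, -0.0584179 ]), 'grip_force': 0.0, 'grip_width': 0.09378416139155023}
```

View pics/side0.png

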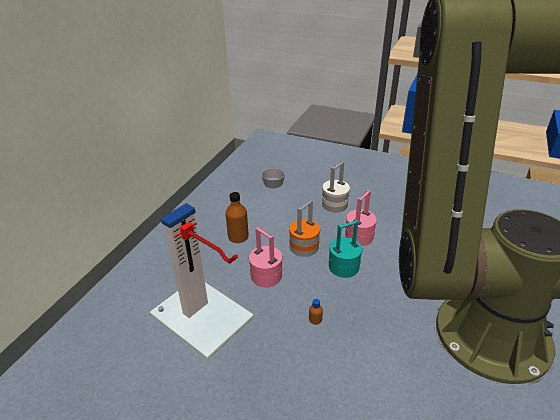

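View pics/top0.png

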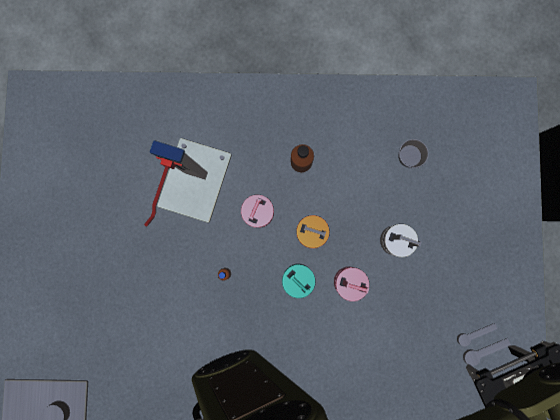

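The side view shows the orange canister at (304,237), between pink (265,265) and teal (345,257), and the hook tip at (235,260). In the top view, orange is at (313,231), and the hook runs from (167,165) to (148,224).

Run:
```python
from h import *
d={n:np.load(n+'0.npz') for n in('top','side')}
for n in d:
    W=d[n]['W'];f=d[n]['f'];hsv=cv2.cvtColor(f,cv2.COLOR_RGB2HSV).astype(int);H,S,V=hsv[...,0],hsv[...,1],hsv[...,2]
    Z=W[...,2]
    def st(name,m):
        P=W[m&np.isfinite(Z)]
        if len(P)<4: print(n,name,len(P));return
        c=P.mean(0);e=np.linalg.eigh(np.cov(P[:,:2].T));a=e[1][:,1]
        print(n,name,len(P),'med',np.median(P,0).round(4),'midrange',((P.max(0)+P.min(0))/2).round(4),'min',P.min(0).round(3),'max',P.max(0).round(3),'ang',np.degrees(np.arctan2(a[1],a[0])).round(1),'sd',np.sqrt(e[0]).round(4))
    box=(W[...,0]>.25)&(W[...,0]<.85)&(W[...,1]>-.35)&(W[...,1]<.4)
    lid=box&(abs(Z-.07)<.006)
    st('orange lid',lid&(H>8)&(H<22)&(S>130)&(V>120))
    st('teal lid',lid&(H>75)&(H<95)&(S>100)); 
    m=lid&((H>160)|(H<5))&(S>60)&(V>120)
    k,l,s,c=cv2.connectedComponentsWithStats(m.astype(np.uint8))
    for i in range(1,k):
        if s[i,4]>60: st('pink',l==i)
    m=box&(Z>.135)&(Z<.16)
    k,l,s,c=cv2.connectedComponentsWithStats(m.astype(np.uint8))
    for i in range(1,k):
        if s[i,4]>8: st('bar',l==i)
    m=((H<5)|(H>174))&(S>170)&(V>60)&(Z>.22)&(Z<.33)
    st('red',m)
    P=W[m]
    a=P[P[:,0].argsort()]
    for q in np.array_split(a,12): print('   ',np.median(q,0).round(4))
    st('cap',(H>100)&(H<125)&(S>150)&(Z>.28)&(Z<.32))
    st('plate',(abs(Z-.014)<.005)&(S<40)&(V>170)&(W[...,1]>.05))
```

```text
top orange lid 680 med [ 0.4998 -0.1181  0.0689] midrange [ 0.5027 -0.119   0.0696] min [ 0.462 -0.159  0.064] max [ 0.544 -0.079  0.075] ang 165.4 sd [0.0208 0.0228]
top teal lid 729 med [ 0.3759 -0.084   0.0689] midrange [ 0.3764 -0.0835  0.07  ] min [ 0.335 -0.124  0.064] max [ 0.418 -0.043  0.076] ang 141.5 sd [0.0211 0.0225]
top bar 108 med [ 0.694  -0.0892  0.1492] midrange [ 0.6952 -0.0894  0.1449] min [ 0.682 -0.102  0.136] max [ 0.709 -0.077  0.153] ang 173.2 sd [0.007  0.0073]
top bar 24 med [0.6484 0.1706 0.1482] midrange [0.6505 0.1738 0.1471] min [0.64  0.167 0.135] max [0.661 0.181 0.159] ang 155.8 sd [0.0018 0.0067]
top bar 77 med [0.5537 0.0241 0.147 ] midrange [0.5537 0.0238 0.1471] min [0.529 0.01  0.141] max [0.578 0.038 0.154] ang 156.8 sd [0.0026 0.016 ]
top bar 80 med [ 0.5031 -0.1204  0.1473] midrange [ 0.5021 -0.1192  0.145 ] min [ 0.489 -0.144  0.138] max [ 0.515 -0.094  0.152] ang 72.7 sd [0.0027 0.0163]
top bar 51 med [ 0.4877 -0.3324  0.1473] midrange [ 0.489  -0.3341  0.1433] min [ 0.481 -0.349  0.135] max [ 0.497 -0.319  0.151] ang 70.7 sd [0.0027 0.0094
[... 3064 characters left out ...]
[0.503 0.179 0.248] max [0.653 0.249 0.28 ] ang 164.6 sd [0.007  0.0471]
    [0.5112 0.2462 0.2653]
    [0.5341 0.2385 0.2518]
    [0.5473 0.2348 0.2634]
    [0.5679 0.2289 0.2651]
    [0.59   0.2222 0.2651]
    [0.6118 0.216  0.2646]
    [0.6292 0.2056 0.2655]
    [0.6325 0.2085 0.2681]
    [0.6345 0.214  0.2647]
    [0.6366 0.2158 0.2667]
    [0.6404 0.2156 0.2756]
    [0.6464 0.2176 0.2635]
side cap 402 med [0.6545 0.2068 0.2979] midrange [0.6576 0.2034 0.2911] min [0.637 0.17  0.281] max [0.678 0.237 0.301] ang 72.1 sd [0.0083 0.02  ]
side plate 3433 med [0.6118 0.2252 0.0137] midrange [0.3336 0.1871 0.0139] min [-0.089  0.069  0.009] max [0.756 0.305 0.019] ang -168.0 sd [0.0412 0.1166]
```

Request:
send_rows:
  rows:
    - {"dx":34,"dy":-19.6,"dz":0,"roll":0,"jaw":-1}
    - {"dx":34,"dy":-19.6,"dz":0,"roll":0,"jaw":-1}
    - {"dx":34,"dy":-19.6,"dz":0,"roll":0,"jaw":-1}
    - {"dx":34,"dy":-19.6,"dz":0,"roll":0,"jaw":-1}
    - {"dx":34,"dy":-19.6,"dz":0,"roll":0,"jaw":-1}
    - {"dx":34,"dy":-19.6,"dz":0,"roll":0,"jaw":-1}
    - {"dx":34,"dy":-19.6,"dz":0,"roll":0,"jaw":-1}
    - {"dx":34,"dy":-19.6,"dz":0,"roll":0,"jaw":-1}
    - {"dx":34,"dy":-19.6,"dz":0,"roll":0,"jaw":-1}
    - {"dx":34,"dy":-19.6,"dz":0,"roll":0,"jaw":-1}
    - {"dx":34,"dy":-19.6,"dz":0,"roll":0,"jaw":-1}
    - {"dx":34,"dy":-19.6,"dz":0,"roll":0,"jaw":-1}

```text
time_s: 1.1
ee_pos: [0.5022, -0.1168, 0.2053]
eef_rot: [-3.141, 0.0, 0.425]
force: [0.8, -0.4, -0.7]
grip_width: 0.0938
grip_force: 0.0
```

Request:
send_rows:
  rows:
    - {"dx":0,"dy":0,"dz":0,"roll":-7,"jaw":-1}
    - {"dx":0,"dy":0,"dz":0,"roll":-7,"jaw":-1}
    - {"dx":0,"dy":0,"dz":0,"roll":-7,"jaw":-1}
    - {"dx":0,"dy":0,"dz":0,"roll":-7,"jaw":-1}
    - {"dx":0,"dy":0,"dz":0,"roll":-7,"jaw":-1}
    - {"dx":0,"dy":0,"dz":0,"roll":-7,"jaw":-1}
    - {"dx":0,"dy":0,"dz":0,"roll":-7,"jaw":-1}
    - {"dx":0,"dy":0,"dz":0,"roll":-7,"jaw":-1}
    - {"dx":0,"dy":0,"dz":0,"roll":-7,"jaw":-1}
    - {"dx":0,"dy":0,"dz":0,"roll":-7,"jaw":-1}

```text
time_s: 1.93
ee_pos: [0.5013, -0.1186, 0.2051]
eef_rot: [-3.141, -0.0, 1.653]
force: [0.0, 0.5, 0.0]
grip_width: 0.0937
grip_force: 0.0
```

Request:
send_rows:
  rows:
    - {"dx":0,"dy":0,"dz":0,"roll":-7,"jaw":-1}
    - {"dx":0,"dy":0,"dz":0,"roll":-7,"jaw":-1}
    - {"dx":0,"dy":0,"dz":0,"roll":-7,"jaw":-1}
    - {"dx":0,"dy":0,"dz":0,"roll":-7,"jaw":-1}
    - {"dx":0,"dy":0,"dz":0,"roll":-7,"jaw":-1}
    - {"dx":0,"dy":0,"dz":0,"roll":-7,"jaw":-1}
    - {"dx":0,"dy":0,"dz":0,"roll":-7,"jaw":-1}
    - {"dx":0,"dy":0,"dz":0,"roll":-7,"jaw":-1}
    - {"dx":0,"dy":0,"dz":0,"roll":-7,"jaw":-1}
    - {"dx":0,"dy":0,"dz":0,"roll":-5.2,"jaw":-1}
    - {"dx":0,"dy":0,"dz":0,"roll":0,"jaw":-1}
    - {"dx":0,"dy":0,"dz":0,"roll":0,"jaw":-1}

```text
time_s: 2.93
ee_pos: [0.5014, -0.1186, 0.2053]
eef_rot: [3.142, -0.0, 2.834]
force: [-0.0, -0.4, -0.0]
grip_width: 0.0939
grip_force: 0.0
```

Request:
send_rows:
  rows:
    - {"dz":17,"jaw":-1}
    - {"dz":17,"jaw":-1}
    - {"dz":17,"jaw":-1}
    - {"dz":17,"jaw":-1}
    - {"dz":17,"jaw":-1}
    - {"dz":12,"jaw":-1}
    - {"dz":7,"jaw":-1}
    - {"dz":0,"jaw":-1}

```text
invalid input at $.rows[0]: expected keys dx, dy, dz, roll, jaw
```

Request:
send_rows:
  rows:
    - {"jaw":1}
    - {"jaw":1}
    - {"jaw":1}
    - {"jaw":1}
    - {"jaw":1}
    - {"jaw":1}
    - {"jaw":1}
    - {"jaw":1}
    - {"jaw":1}
    - {"jaw":1}
  force: 30

```text
invalid input at $.rows[0]: expected keys dx, dy, dz, roll, jaw
```

Request:
send_rows:
  rows:
    - {"dx":0,"dy":0,"dz":17,"roll":0,"jaw":-1}
    - {"dx":0,"dy":0,"dz":17,"roll":0,"jaw":-1}
    - {"dx":0,"dy":0,"dz":17,"roll":0,"jaw":-1}
    - {"dx":0,"dy":0,"dz":17,"roll":0,"jaw":-1}
    - {"dx":0,"dy":0,"dz":17,"roll":0,"jaw":-1}
    - {"dx":0,"dy":0,"dz":12,"roll":0,"jaw":-1}
    - {"dx":0,"dy":0,"dz":7,"roll":0,"jaw":-1}
    - {"dx":0,"dy":0,"dz":0,"roll":0,"jaw":-1}

```text
time_s: 3.6
ee_pos: [0.5009, -0.1185, 0.1002]
eef_rot: [3.142, -0.002, 2.835]
force: [-0.1, 0.3, -0.8]
grip_width: 0.094
grip_force: 0.0
```

Request:
send_rows:
  rows:
    - {"dx":0,"dy":0,"dz":0,"roll":0,"jaw":1}
    - {"dx":0,"dy":0,"dz":0,"roll":0,"jaw":1}
    - {"dx":0,"dy":0,"dz":0,"roll":0,"jaw":1}
    - {"dx":0,"dy":0,"dz":0,"roll":0,"jaw":1}
    - {"dx":0,"dy":0,"dz":0,"roll":0,"jaw":1}
    - {"dx":0,"dy":0,"dz":0,"roll":0,"jaw":1}
    - {"dx":0,"dy":0,"dz":0,"roll":0,"jaw":1}
    - {"dx":0,"dy":0,"dz":0,"roll":0,"jaw":1}
    - {"dx":0,"dy":0,"dz":0,"roll":0,"jaw":1}
    - {"dx":0,"dy":0,"dz":0,"roll":0,"jaw":1}
  force: 30

```text
time_s: 4.43
ee_pos: [0.5015, -0.1186, 0.1016]
eef_rot: [3.142, 0.0, 2.837]
force: [-0.9, 1.6, 2.3]
grip_width: 0.0519
grip_force: 30.0
```

Request:
send_rows:
  rows:
    - {"dx":0,"dy":0,"dz":-8,"roll":0,"jaw":1}
    - {"dx":0,"dy":0,"dz":-16,"roll":0,"jaw":1}
    - {"dx":0,"dy":0,"dz":-18,"roll":0,"jaw":1}
    - {"dx":0,"dy":0,"dz":-18,"roll":0,"jaw":1}
    - {"dx":0,"dy":0,"dz":-18,"roll":0,"jaw":1}
    - {"dx":0,"dy":0,"dz":-18,"roll":0,"jaw":1}
    - {"dx":0,"dy":0,"dz":-18,"roll":0,"jaw":1}
    - {"dx":0,"dy":0,"dz":-18,"roll":0,"jaw":1}
    - {"dx":0,"dy":0,"dz":-18,"roll":0,"jaw":1}
    - {"dx":0,"dy":0,"dz":-18,"roll":0,"jaw":1}
    - {"dx":0,"dy":0,"dz":-12,"roll":0,"jaw":1}
    - {"dx":0,"dy":0,"dz":0,"roll":0,"jaw":1}

```text
time_s: 5.43
ee_pos: [0.5019, -0.1188, 0.2841]
eef_rot: [-3.142, 0.003, 2.837]
force: [0.1, -0.5, -2.2]
grip_width: 0.0519
grip_force: 30.0
```

Run:
```python
from h import *
o=get_obs(); print(o['ee_pos'],o['force'],o['eef_rot'],o['grip_width'],o['qpos'])
for n in('side','top'):
    f,W,K,R,t=cam(n); save(n+'1.png',f)
```

```text
[ 0.50187934 -0.11884007  0.28408692] [ 0.11630619 -0.51339863 -2.18107083] [-3.14151361  0.00348766  2.83683479] 0.051913520797376864 [-3.03487086e-01  1.70952730e-01  1.49786089e+00 -8.39031899e-05
  1.46929147e+00 -1.56951705e+00]
```

View pics/side1.png

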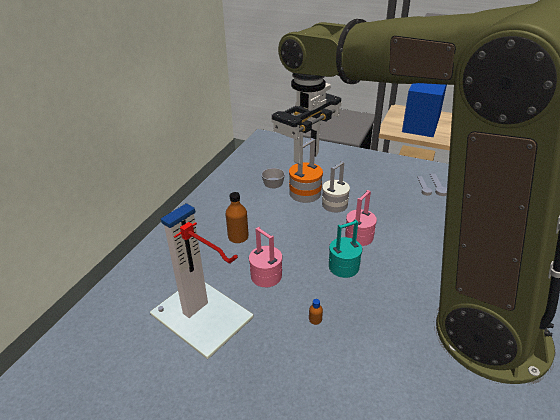

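The side view shows the orange canister at (305,180), gripped by its straps, level and clear of the others.

Request:
send_rows:
  rows:
    - {"dx":5,"dy":9,"dz":0,"roll":0,"jaw":1}
    - {"dx":10,"dy":19,"dz":0,"roll":0,"jaw":1}
    - {"dx":14,"dy":27,"dz":0,"roll":0,"jaw":1}
    - {"dx":14,"dy":27,"dz":0,"roll":0,"jaw":1}
    - {"dx":14,"dy":27,"dz":0,"roll":0,"jaw":1}
    - {"dx":14,"dy":27,"dz":0,"roll":0,"jaw":1}
    - {"dx":14,"dy":27,"dz":0,"roll":0,"jaw":1}
    - {"dx":14,"dy":27,"dz":0,"roll":0,"jaw":1}

```text
time_s: 6.2
ee_pos: [0.4628, 0.0941, 0.2805]
eef_rot: [-3.141, -0.002, 2.837]
force: [0.2, -0.3, -3.5]
grip_width: 0.0516
grip_force: 30.0
```

Request:
send_rows:
  rows:
    - {"dx":14,"dy":27,"dz":0,"roll":0,"jaw":1}
    - {"dx":14,"dy":27,"dz":0,"roll":0,"jaw":1}
    - {"dx":14,"dy":27,"dz":0,"roll":0,"jaw":1}
    - {"dx":14,"dy":27,"dz":0,"roll":0,"jaw":1}
    - {"dx":14,"dy":27,"dz":0,"roll":-0.5,"jaw":1}
    - {"dx":9,"dy":16,"dz":0,"roll":-0.6,"jaw":1}
    - {"dx":4,"dy":7,"dz":0,"roll":0,"jaw":1}
    - {"dx":0,"dy":0,"dz":0,"roll":0,"jaw":1}
    - {"dx":0,"dy":0,"dz":0,"roll":0,"jaw":1}
    - {"dx":0,"dy":0,"dz":0,"roll":0,"jaw":1}

```text
time_s: 7.03
ee_pos: [0.4321, 0.2669, 0.2812]
eef_rot: [-3.141, -0.0, 2.855]
force: [0.9, -0.4, -3.9]
grip_width: 0.0523
grip_force: 30.0
```

Run:
```python
from h import *
o=get_obs(); print(o['ee_pos'],o['force'],o['eef_rot'],o['grip_width'])
for n in('side','top'):
    f,W,K,R,t=cam(n); save(n+'2.png',f); np.savez(n+'2.npz',f=f,W=W)
    hsv=cv2.cvtColor(f,cv2.COLOR_RGB2HSV).astype(int);H,S,V=hsv[...,0],hsv[...,1],hsv[...,2];Z=W[...,2]
    P=W[((H<5)|(H>174))&(S>170)&(V>60)&(Z>.22)&(Z<.33)]
    P=P[P[:,0].argsort()]
    for x in np.arange(.5,.62,.008):
        q=P[abs(P[:,0]-x)<.004]
        if len(q): print(n,q.mean(0).round(4),len(q))
    P=W[(H>8)&(H<22)&(S>130)&(V>120)&(Z>.23)&(Z<.27)&(W[...,1]>.15)]
    if len(P): print('lid',len(P),P.min(0),P.max(0),np.median(P,0))
```

```text
[0.43206411 0.26693468 0.28121121] [ 0.88494718 -0.43545534 -3.93994329] [-3.14108474e+00 -2.11781169e-04  2.85498759e+00] 0.052292409305774445
side [0.5084 0.2475 0.2679] 11
side [0.5162 0.2457 0.2604] 12
side [0.523  0.2435 0.2523] 9
side [0.5313 0.2389 0.2508] 14
side [0.54   0.2367 0.2563] 26
side [0.5476 0.2348 0.2633] 14
side [0.5555 0.2321 0.2647] 13
side [0.5642 0.2301 0.2652] 14
side [0.5724 0.2275 0.265 ] 11
side [0.5805 0.225  0.2649] 14
side [0.5885 0.2227 0.265 ] 10
side [0.5957 0.2204 0.2645] 13
side [0.6034 0.2185 0.2649] 11
side [0.6116 0.2155 0.2641] 12
lid 1052 [0.39008921 0.22739571 0.23949267] [0.47362573 0.31098496 0.26579065] [0.42323963 0.27647065 0.24952989]
top [0.5085 0.2419 0.2712] 11
top [0.516  0.2389 0.263 ] 9
top [0.5239 0.2373 0.2543] 12
top [0.5324 0.2351 0.2514] 9
top [0.5399 0.2322 0.2566] 8
top [0.5477 0.2303 0.2635] 8
top [0.5555 0.2282 0.2644] 11
top [0.5636 0.2253 0.2649] 11
top [0.5724 0.2228 0.2654] 11
top [0.5802 0.2212 0.2638] 8
top [0.5877 0.2188 0.2647] 11
top [0.5962 0.2163 0.2648] 10
top [0.6043 0.2136 0.2654] 10
top [0.612  0.2117 0.2646] 9
lid 360 [0.4374374  0.224668   0.24353439] [0.47342851 0.30241425 0.25302084] [0.45655139 0.257769   0.24895221]
```

View pics/side2.png

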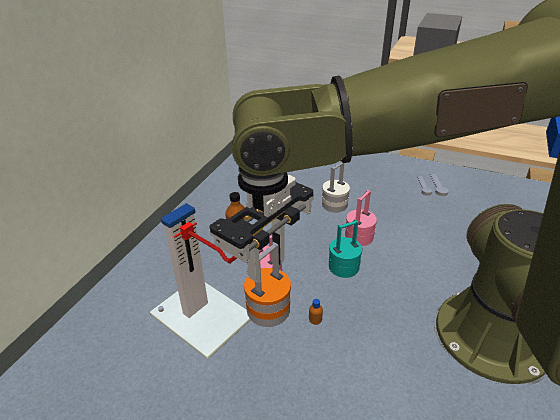

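View pics/top2.png

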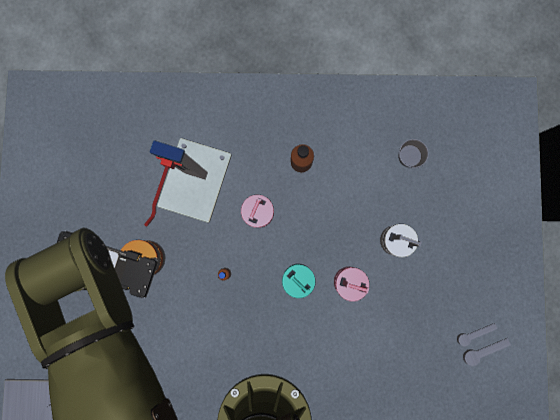

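The canister is level at side (268,295), with the hook tip at (233,260) just ahead of the handle's opening. In the top view, the tip is at (148,224) and the lid at (140,250). Measured seat: (0.529, 0.238). The bar is lined up laterally and 101 mm short.

Request:
send_rows:
  rows:
    - {"dx":0,"dy":0,"dz":6,"roll":0,"jaw":1}
    - {"dx":0,"dy":0,"dz":8,"roll":0,"jaw":1}
    - {"dx":0,"dy":0,"dz":8,"roll":0,"jaw":1}
    - {"dx":0,"dy":0,"dz":8,"roll":0,"jaw":1}
    - {"dx":0,"dy":0,"dz":4,"roll":0,"jaw":1}
    - {"dx":0,"dy":0,"dz":0,"roll":0,"jaw":1}

```text
time_s: 7.63
ee_pos: [0.4316, 0.2676, 0.2461]
eef_rot: [-3.14, -0.001, 2.856]
force: [0.4, 0.5, -3.0]
grip_width: 0.0516
grip_force: 30.0
```

Request:
send_rows:
  rows:
    - {"dx":-5,"dy":0,"dz":0,"roll":0,"jaw":1}
    - {"dx":-10,"dy":0,"dz":0,"roll":0,"jaw":1}
    - {"dx":-10,"dy":0,"dz":0,"roll":0,"jaw":1}
    - {"dx":-10,"dy":0,"dz":0,"roll":0,"jaw":1}
    - {"dx":-10,"dy":0,"dz":0,"roll":0,"jaw":1}
    - {"dx":-10,"dy":0,"dz":0,"roll":0,"jaw":1}
    - {"dx":-10,"dy":0,"dz":0,"roll":0,"jaw":1}
    - {"dx":-10,"dy":0,"dz":0,"roll":0,"jaw":1}
    - {"dx":-10,"dy":0,"dz":0,"roll":0,"jaw":1}
    - {"dx":-10,"dy":0,"dz":0,"roll":0,"jaw":1}
    - {"dx":-6,"dy":0,"dz":0,"roll":0,"jaw":1}
    - {"dx":0,"dy":0,"dz":0,"roll":0,"jaw":1}

```text
time_s: 8.63
ee_pos: [0.5299, 0.2389, 0.2471]
eef_rot: [-3.141, -0.0, 2.855]
force: [0.8, -0.4, -3.5]
grip_width: 0.0517
grip_force: 30.0
```

Run:
```python
from h import *
o=get_obs(); print(o['ee_pos'],o['force'],o['eef_rot'],o['grip_width'])
f,W,K,R,t=cam('side'); cv2.imwrite('pics/side3.png',cv2.resize(f[160:340,130:370],None,fx=3,fy=3,interpolation=2)[:,:,::-1])
```

```text
[0.52986927 0.23890599 0.24707624] [ 0.80216634 -0.35981238 -3.54778752] [-3.14127444e+00 -2.40413176e-04  2.85531117e+00] 0.05167117485534447
```

View pics/side3.png

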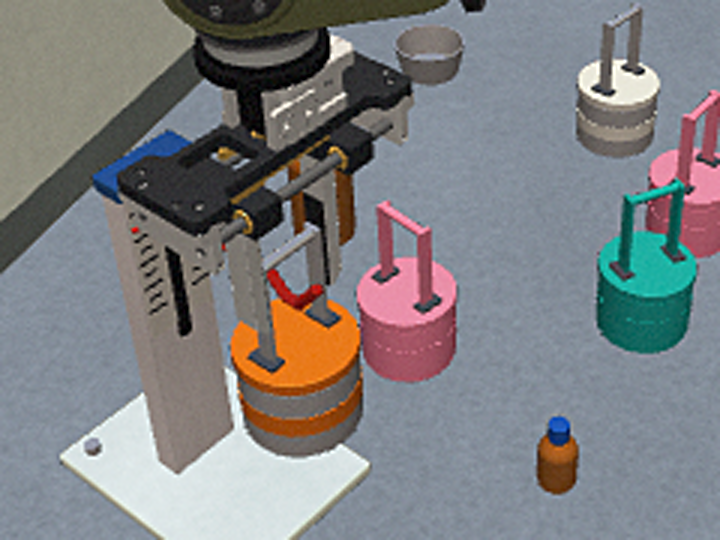

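The hook's valley (crop 295,293) is in the opening, with the bar at (290,250) above it. I'll lower slowly and watch the wrist force.

Request:
send_rows:
  rows:
    - {"dx":0,"dy":0,"dz":3,"roll":0,"jaw":1}
    - {"dx":0,"dy":0,"dz":3,"roll":0,"jaw":1}
    - {"dx":0,"dy":0,"dz":3,"roll":0,"jaw":1}
    - {"dx":0,"dy":0,"dz":3,"roll":0,"jaw":1}
    - {"dx":0,"dy":0,"dz":3,"roll":0,"jaw":1}
    - {"dx":0,"dy":0,"dz":3,"roll":0,"jaw":1}
    - {"dx":0,"dy":0,"dz":3,"roll":0,"jaw":1}
    - {"dx":0,"dy":0,"dz":3,"roll":0,"jaw":1}
    - {"dx":0,"dy":0,"dz":3,"roll":0,"jaw":1}
    - {"dx":0,"dy":0,"dz":3,"roll":0,"jaw":1}
    - {"dx":0,"dy":0,"dz":0,"roll":0,"jaw":1}
    - {"dx":0,"dy":0,"dz":0,"roll":0,"jaw":1}

```text
time_s: 9.68
ee_pos: [0.5289, 0.2394, 0.2173]
eef_rot: [-3.141, -0.0, 2.856]
force: [-0.5, 0.6, -2.8]
grip_width: 0.0519
grip_force: 30.0
```

Request:
send_rows:
  rows:
    - {"dx":0,"dy":0,"dz":2,"roll":0,"jaw":1}
    - {"dx":0,"dy":0,"dz":2,"roll":0,"jaw":1}
    - {"dx":0,"dy":0,"dz":2,"roll":0,"jaw":1}
    - {"dx":0,"dy":0,"dz":2,"roll":0,"jaw":1}
    - {"dx":0,"dy":0,"dz":2,"roll":0,"jaw":1}
    - {"dx":0,"dy":0,"dz":2,"roll":0,"jaw":1}
    - {"dx":0,"dy":0,"dz":2,"roll":0,"jaw":1}
    - {"dx":0,"dy":0,"dz":2,"roll":0,"jaw":1}
    - {"dx":0,"dy":0,"dz":2,"roll":0,"jaw":1}
    - {"dx":0,"dy":0,"dz":2,"roll":0,"jaw":1}
    - {"dx":0,"dy":0,"dz":0,"roll":0,"jaw":1}
    - {"dx":0,"dy":0,"dz":0,"roll":0,"jaw":1}

```text
time_s: 10.68
ee_pos: [0.5289, 0.2394, 0.1974]
eef_rot: [3.142, 0.0, 2.856]
force: [-0.0, 0.1, -1.5]
grip_width: 0.052
grip_force: 30.0
```

Run:
```python
from h import *
o=get_obs(); print(o['ee_pos'],o['force'],o['eef_rot'],o['grip_width'])
f,W,K,R,t=cam('side'); cv2.imwrite('pics/side4.png',cv2.resize(f[160:340,130:370],None,fx=3,fy=3,interpolation=2)[:,:,::-1])
```

```text
[0.52892137 0.2393776  0.19744711] [-0.03240996  0.12924274 -1.52768443] [3.14157502e+00 2.44098219e-05 2.85598862e+00] 0.052009830761509314
```

View pics/side4.png

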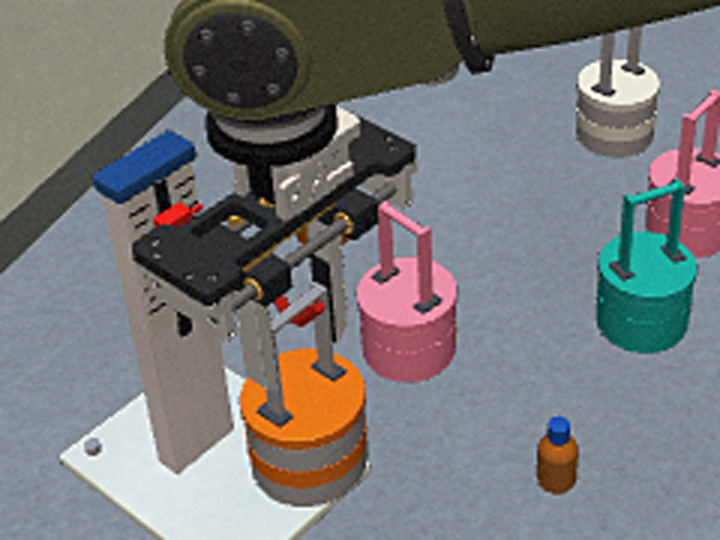

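The bar (crop 300,310) is seated in the valley with the tip showing beyond it. The hook has dipped about 15 mm and takes half the weight.

Request:
send_rows:
  rows:
    - {"dx":0,"dy":0,"dz":2,"roll":0,"jaw":1}
    - {"dx":0,"dy":0,"dz":2,"roll":0,"jaw":1}
    - {"dx":0,"dy":0,"dz":2,"roll":0,"jaw":1}
    - {"dx":0,"dy":0,"dz":2,"roll":0,"jaw":1}
    - {"dx":0,"dy":0,"dz":2,"roll":0,"jaw":1}
    - {"dx":0,"dy":0,"dz":2,"roll":0,"jaw":1}
    - {"dx":0,"dy":0,"dz":0,"roll":0,"jaw":1}
    - {"dx":0,"dy":0,"dz":0,"roll":0,"jaw":1}
    - {"dx":0,"dy":0,"dz":0,"roll":0,"jaw":1}

```text
time_s: 11.48
ee_pos: [0.5289, 0.2394, 0.1855]
eef_rot: [3.142, 0.0, 2.856]
force: [1.4, 0.7, -0.3]
grip_width: 0.0517
grip_force: 30.0
```

Request:
send_rows:
  rows:
    - {"dx":0,"dy":0,"dz":0,"roll":0,"jaw":1}
    - {"dx":0,"dy":0,"dz":0,"roll":0,"jaw":1}

```text
time_s: 11.65
ee_pos: [0.5289, 0.2394, 0.1856]
eef_rot: [3.141, 0.0, 2.856]
force: [-0.1, -0.3, 0.0]
grip_width: 0.0519
grip_force: 30.0
```

Request:
send_rows:
  rows:
    - {"dx":0,"dy":0,"dz":0,"roll":0,"jaw":1}
    - {"dx":0,"dy":0,"dz":0,"roll":0,"jaw":1}

```text
time_s: 11.82
ee_pos: [0.5289, 0.2394, 0.1855]
eef_rot: [3.142, 0.0, 2.856]
force: [-0.1, 0.3, -0.4]
grip_width: 0.0516
grip_force: 30.0
```

Request:
send_rows:
  rows:
    - {"dx":0,"dy":0,"dz":0,"roll":0,"jaw":1}
    - {"dx":0,"dy":0,"dz":0,"roll":0,"jaw":1}

```text
time_s: 11.98
ee_pos: [0.5289, 0.2394, 0.1855]
eef_rot: [3.142, 0.0, 2.856]
force: [1.1, 0.1, 0.7]
grip_width: 0.0516
grip_force: 30.0
```

Request:
send_rows:
  rows:
    - {"dx":0,"dy":0,"dz":0,"roll":0,"jaw":1}
    - {"dx":0,"dy":0,"dz":0,"roll":0,"jaw":1}
    - {"dx":0,"dy":0,"dz":0,"roll":0,"jaw":-1}
    - {"dx":0,"dy":0,"dz":0,"roll":0,"jaw":-1}
    - {"dx":0,"dy":0,"dz":0,"roll":0,"jaw":-1}
    - {"dx":0,"dy":0,"dz":0,"roll":0,"jaw":-1}
    - {"dx":0,"dy":0,"dz":0,"roll":0,"jaw":-1}
    - {"dx":0,"dy":0,"dz":0,"roll":0,"jaw":-1}
    - {"dx":0,"dy":0,"dz":0,"roll":0,"jaw":-1}
    - {"dx":0,"dy":0,"dz":0,"roll":0,"jaw":-1}
    - {"dx":0,"dy":0,"dz":0,"roll":0,"jaw":-1}
    - {"dx":0,"dy":0,"dz":0,"roll":0,"jaw":-1}
  force: 5

```text
time_s: 12.98
ee_pos: [0.5289, 0.2394, 0.1854]
eef_rot: [-3.142, -0.0, 2.856]
force: [-0.5, 0.6, 0.6]
grip_width: 0.0937
grip_force: 0.0
```

Request:
send_rows:
  rows:
    - {"dx":0,"dy":0,"dz":-6,"roll":0,"jaw":-1}
    - {"dx":0,"dy":0,"dz":-12,"roll":0,"jaw":-1}
    - {"dx":0,"dy":0,"dz":-16,"roll":0,"jaw":-1}
    - {"dx":0,"dy":0,"dz":-16,"roll":0,"jaw":-1}
    - {"dx":0,"dy":0,"dz":-16,"roll":0,"jaw":-1}
    - {"dx":0,"dy":0,"dz":-16,"roll":0,"jaw":-1}
    - {"dx":0,"dy":0,"dz":-16,"roll":0,"jaw":-1}
    - {"dx":0,"dy":0,"dz":-16,"roll":0,"jaw":-1}
    - {"dx":0,"dy":0,"dz":-16,"roll":0,"jaw":-1}
    - {"dx":0,"dy":0,"dz":-10,"roll":0,"jaw":-1}
    - {"dx":0,"dy":0,"dz":0,"roll":0,"jaw":-1}

```text
time_s: 13.9
ee_pos: [0.5293, 0.2395, 0.3285]
eef_rot: [3.139, 0.003, 2.856]
force: [-0.7, -0.4, -0.4]
grip_width: 0.0941
grip_force: 0.0
```

Request:
send_rows:
  rows:
    - {"dx":0,"dy":0,"dz":0,"roll":0,"jaw":-1}
    - {"dx":0,"dy":0,"dz":0,"roll":0,"jaw":-1}
    - {"dx":0,"dy":0,"dz":0,"roll":0,"jaw":-1}
    - {"dx":0,"dy":0,"dz":0,"roll":0,"jaw":-1}
    - {"dx":0,"dy":0,"dz":0,"roll":0,"jaw":-1}
    - {"dx":0,"dy":0,"dz":0,"roll":0,"jaw":-1}
    - {"dx":0,"dy":0,"dz":0,"roll":0,"jaw":-1}
    - {"dx":0,"dy":0,"dz":0,"roll":0,"jaw":-1}
    - {"dx":0,"dy":0,"dz":0,"roll":0,"jaw":-1}
    - {"dx":0,"dy":0,"dz":0,"roll":0,"jaw":-1}
    - {"dx":0,"dy":0,"dz":0,"roll":0,"jaw":-1}
    - {"dx":0,"dy":0,"dz":0,"roll":0,"jaw":-1}

```text
time_s: 14.9
ee_pos: [0.5289, 0.2394, 0.3255]
eef_rot: [3.142, 0.0, 2.856]
force: [-0.8, 1.0, -0.2]
grip_width: 0.0938
grip_force: 0.0
```

Request:
send_rows:
  rows:
    - {"dx":0,"dy":0,"dz":0,"roll":0,"jaw":-1}
    - {"dx":0,"dy":0,"dz":0,"roll":0,"jaw":-1}
    - {"dx":0,"dy":0,"dz":0,"roll":0,"jaw":-1}
    - {"dx":0,"dy":0,"dz":0,"roll":0,"jaw":-1}
    - {"dx":0,"dy":0,"dz":0,"roll":0,"jaw":-1}
    - {"dx":0,"dy":0,"dz":0,"roll":0,"jaw":-1}
    - {"dx":0,"dy":0,"dz":0,"roll":0,"jaw":-1}
    - {"dx":0,"dy":0,"dz":0,"roll":0,"jaw":-1}
    - {"dx":0,"dy":0,"dz":0,"roll":0,"jaw":-1}
    - {"dx":0,"dy":0,"dz":0,"roll":0,"jaw":-1}
    - {"dx":0,"dy":0,"dz":0,"roll":0,"jaw":-1}
    - {"dx":0,"dy":0,"dz":0,"roll":0,"jaw":-1}

```text
time_s: 15.9
ee_pos: [0.5289, 0.2394, 0.3254]
eef_rot: [-3.142, -0.0, 2.856]
force: [0.0, -0.8, 0.4]
grip_width: 0.0939
grip_force: 0.0
```

Run:
```python
from h import *
o=get_obs(); print(o['time_s'],o['ee_pos'],o['force'],o['grip_width'])
for i in range(8):
    f,W,K,R,t=cam('side')
    hsv=cv2.cvtColor(f,cv2.COLOR_RGB2HSV).astype(int);H,S,V=hsv[...,0],hsv[...,1],hsv[...,2]
    m=(H>8)&(H<22)&(S>130)&(V>120)&(W[...,1]>.15); l=m&(W[...,2]>.13)
    P=W[l]; v,u=np.nonzero(m); print(u.mean().round(2),v.mean().round(2),len(P),np.median(P,0).round(4), P[:,2].std().round(4))
cv2.imwrite('pics/side5.png',cv2.resize(f[160:340,130:370],None,fx=3,fy=3,interpolation=2)[:,:,::-1])
```

```text
15.9 [0.52886265 0.23940515 0.32543241] [ 0.04799962 -0.81181391  0.44761524] 0.09387444584558884
232.32 298.57 916 [0.521  0.246  0.1539] 0.0456
232.32 298.06 919 [0.5207 0.2461 0.1539] 0.0493
232.17 298.03 920 [0.5209 0.2464 0.154 ] 0.0502
232.25 298.13 917 [0.5205 0.2459 0.1537] 0.0494
232.27 297.98 919 [0.5209 0.2458 0.1539] 0.0502
232.23 298.12 920 [0.5211 0.2459 0.1539] 0.0493
232.37 298.09 918 [0.5206 0.2459 0.1538] 0.0493
232.27 298.14 917 [0.5207 0.2457 0.1539] 0.0493
```

View pics/side5.png

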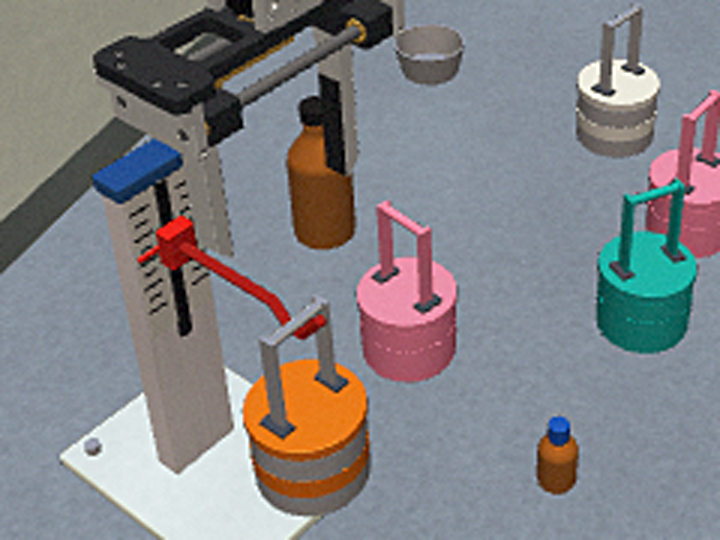

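The canister hangs level and still from the hook (crop 300,325). The dip is about 27 mm and the gripper is clear.

```bash
python3 -c "
from station import *
print(hand_in())"
```

```text
the job is handed in; nothing more can be done
None
```

The orange canister hangs by its bar on the scale hook, level and still with about 27 mm of dip and the gripper clear; the bystanders look untouched, and the job is handed in, though no verdict came back.

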